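# Move the charged battery from the charger to the hand vacuum

### The job

The battery on the charger is full. Squeeze its two side catches and slide it back off the charger, then slide it onto the rails at the back of the hand vacuum until it is fully home and both catches click, and let go of it. Leave the other things on the counter where they are.

Things in the scene. Friction and masses are not known exactly. Their poses are not given: they have to be found in the camera images.
- pack_grip (a point): Black battery pack: upright box 100 mm long (x), 48 wide (y), 72 tall, 0.44 kg, on the charger at the start. This point: its centre, 44 mm above its underside, at the middle height of its buttons. x points to its nose, the way it slides ON. At mid-length on each long side a ribbed grey release button, 26 mm long, 28 tall, stands 6 mm proud: 60 mm over both.
- pack_nose (a point): Middle of the pack's nose (front) face, 50 mm ahead of pack_grip along the pack's x, at the same height. The flat rear face lies 50 mm behind pack_grip; pushing on it slides the pack along the rails, 5 to 12 N while the hooks ride in. Push low on it, near the flange: a high push tips the pack and binds it.
- pack_foot (a point): Centre of the pack's underside. The lowest 8 mm is a flange, 48 mm wide and 100 long, that runs under the lips of a mount's rails; above it, up to 17 mm, the pack is waisted to 35 mm. Each button carries a hook on the flange's side near mid-length, 4.5 mm proud when out, ramped towards the nose, square towards the rear; only pressing the buttons draws it in.
- catch_left (a joint): Travel of the button and hook on the pack's left (+y) side, m: 0 = sprung fully out, 0.0055 = pressed fully in. Spring 2 N at 0, rising to 4.8 N. The hook clears its keeper from about 0.003 with the pack centred between the rails, 0.0045 with it hard to one side: press both fully, with one grip across the two buttons.
- catch_right (a joint): The same for the button and hook on the pack's right (-y) side.
- charger_bay (a point): Grey mains charger, fixed, 152 mm long (x), 100 wide: a flat deck 30 mm above the counter with two low rails and, from 51 mm ahead, a hump 55 mm above the counter. This point: on the deck under the centre of a pack fully home. x = sliding-on direction; a pack comes off along -x and can be lifted once its centre is 90 mm behind this point.
- charger_mouth (a point): On the charger's deck midway between the rails' near ends, 25 mm behind charger_bay; the deck reaches 39 mm further back. Rails: the same as at vac_mouth.
- vac_bay (a point): Hand vacuum lying fixed in a low cradle: white body, clear dust cup, nozzle along +x, 400 mm long, with the same battery mount at its back end. This point: on its deck, 46 mm above the counter, under the centre of a pack fully home. x = sliding-on direction. A pack fully home has its nose against the motor housing's face, up to 2 mm short of it.
- vac_mouth (a point): On the vacuum's deck midway between the rails' near ends (mouth), 25 mm behind vac_bay; the deck reaches 39 mm further back. Rails 51 mm apart inside, 63 outside, 14.5 mm high, with lips 9.5 mm above the deck over the pack's flange, flared 10 mm back from the mouth. Hooks meet the mouth with the pack's centre about 35 mm short of home and spring into windows at home.
- vac_handle (a point): Near end of the grab handle on top of the vacuum, 108 mm ahead of vac_bay, 140 mm above the counter. The handle starts 85 mm ahead of vac_bay and reaches 163 mm above the counter. The round motor housing under it (98 mm diameter, top 109 mm above the counter) begins 52 mm ahead of vac_bay.
- crevice_nozzle: dark grey flat vacuum nozzle, 180 mm long, lying on the counter, not to be disturbed; origin under its middle
- dusting_brush: dark grey small vacuum brush head, 90 mm long, not to be disturbed; origin under its middle
- soap_pump: black soap pump bottle, 68 mm across, 162 mm tall, not to be disturbed; origin under its base
- tumbler: black cup, 72 mm across, 100 mm tall, not to be disturbed; origin under its base
- scrub_brush: wooden scrubbing brush, bristles down, 150 x 50 mm, 40 mm tall, not to be disturbed; origin under its middle
- detergent: white detergent bottle, 62 x 105 mm, 224 mm tall, not to be disturbed; origin under its base
- pod_jar: clear jar with steel lid, 90 mm across, 120 mm tall, not to be disturbed; origin under its base
Mind the look-alikes: they are no part of the job. What is shaped like the part that bears pack_grip but blue or green is not meant. Leave any blue or red look-alike of the part that bears charger_bay alone.

How it is judged:
By the outcome, as a careful person would: the job done as asked, in the order asked, and still so for the second after the job is handed in, with the robot touching nothing.
It also fails if it takes over 58 s, if anything falls off the work surface, if the arm or the gripper's body presses on something with over 40 N, if the wrist force passes 120 N, or if a joint passes its speed limit or range.

### The arm

A 7-joint arm with a two-finger parallel gripper is mounted at the origin on the work surface. World frame = base frame: x ahead of the robot, y to its left, z up, the work surface at z = 0. Lengths are in m, angles in rad, forces in N, time in s.
With the tool pointing down it reaches from about 0.4 to 0.875 m from the base axis. Payload 19.3 kg.
Tool frame: the origin (TCP) lies at the very end of the fingers, on their centre line; the grasp point (between the pads) lies 19 mm behind it; z points along the fingers, y is the line along which they close (so a half turn about z gives the same grasp; the last joint's range is limited). The gripper opens to 85 mm and grips with 20 to 120 N. Pads are 22 mm wide; open, the fingers measure 114 mm over their backs; the gripper's body (76 mm by 85 mm) begins 54 mm behind the grasp point. The pads swing forward as they close: fully open they stand 13 mm farther back than shut.
Start: joints at [-1.25, 0.521, -0.036, 1.599, 0.021, 1.021, -0.113], TCP at [0.238, 0.578, 0.231] pointing down, gripper open.
Joint ranges: [-2.91, 2.91], [-0.3, 2.13], [-1.5, 1.42], [0.17, 2.43], [-1.26, 4.41], [0.16, 1.93], [-2.52, 2.52]. Speed limits (rad/s): [1.89, 1.89, 2.39, 2.39, 3.01, 3.01, 3.01].

### API

Orientations are given as [roll, pitch, yaw] about the fixed x, y, z axes, in that order (R = Rz(yaw) Ry(pitch) Rx(roll)).
In Python, from workcell import bot gives the robot as it stands.
- The arm moves only by the tool carry_out, never from a script. Its argument "rows" is a list that holds one entry, the list of rows, each a list of 4 numbers: the shift along the tool's x, y, z in m, then the turn about the tool's z in degrees. In form: [[[x, y, z, twist], ...]]. A call has 1 to 12 rows; each row is the pose to reach, as a shift and turn from the pose commanded when the call began, along the tool's axes at that moment; what a row does not reach only later rows make up. A row lasts 1/12 s, in which the tool goes at most 41.7 mm and 7.16 degrees, less where a joint would pass 70% of its speed; a pose out of reach is approached as far as the arm can. A call with a gripper value outside its range is refused whole. "grip" is the finger opening in m, from 0 to 0.0854, set as the call begins (left out, the last holds). The fingers move at their own pace and stop on an object; "grip_force" is the grip in N (left out, the last holds). Time passes only in rows, so rows that repeat a pose let the fingers close. It gives the time, the measured TCP pose, the force, the opening and the grip force at its end, in the units of the state.
- bot.observe(): the state, without advancing time (a new reading comes with each control period).
- bot.grab_frame(name): name is "side" or "top" or "wrist"; returns a dict with "pixels" (480x640x3 uint8, red, green, blue), "K" (3x3 intrinsics, pixels), "pose" (4x4, takes a point from camera to world coordinates). Camera axes: x right, y down, z forward; pixel columns grow to the right and rows downward; lengths in m; the calibration is good to about 2 mm. A picture is of the moment at which its call begins. There is no depth.
- bot.job_done(): hands the job in; it is judged then, once.
Trained networks look in a picture, given as the dict that the camera call returned (one of the last four; its "shot" number tells which), for a name from the list of things; names that differ only in an ending like _2 or _b are one class to them, and where a whole thing is asked for, a point or a joint stands for the part that bears it (a point fixed in the world has none). Each returns a list of dicts, best first, with "conf" (0 to 1); they miss things now and then, are a little off and sometimes report something else, mostly with a low value. They report only what shows in the picture. A call takes as long as a camera call. They do not tell look-alikes from the thing itself.
- bot.look_for(picture, label): "position" ([column, row] in pixels, amid what is visible of it).
- bot.regions_of(picture, label): "region" (480x640 bool, what is visible of it) and "position" ([column, row] in pixels, amid what is visible of it).
- bot.spot_point(picture, label): "position" ([column, row] in pixels: a listed point, or the origin of a listed thing).
The state is a dict: "clock": time; "qpos": joint angles; "qd": joint speeds; "joint_efforts": joint torques, N m; "position": TCP position; "tool_rot": TCP orientation; "force": force on the tool from outside, world axes, zero at the start; "moment": the same for the moment, N m; "grip_width": finger opening in m; "finger_force": force on a finger pad.
Only numpy, scipy, OpenCV 4.12 (cv2) and the standard library are available. Lean on these libraries where they do the work, as an engineer would, in place of code of your own. Each camera call takes 0.05 s, during which the arm holds its last target. There are 200 camera calls.

## Working session

There is one attempt and no reset: what is moved stays moved. The work goes in short steps, Python scripts to look and compute and a tool call to move; the robot and the scene stay as the last step left them, time stands still between calls to the robot, and variables do not carry over. Pictures are saved under pics/ and viewed, at most 10 in all, crops included, and the job is handed in when it is done.

Besides the shell and the picture viewer there is one more tool, called after ">>>" by a JSON object that holds its "name" and its "arguments", one argument or row to a line. carry_out: Moves the arm, as the interface text tells. Its arguments: {"type":"object","properties":{"rows":{"type":"array","items":{"type":"array","items":{"type":"array","items":{"type":"number"}}}},"grip":{"type":"number"},"grip_force":{"type":"number"}},"required":["rows"]}

```bash
mkdir -p pics; cat > h.py <<'E'
import numpy as np, cv2
from workcell import bot
from scipy.spatial.transform import Rotation as R
def save(p,name): cv2.imwrite('pics/'+name,cv2.cvtColor(p['pixels'],cv2.COLOR_RGB2BGR))
def ray(p,uv):
    K,T=np.array(p['K']),np.array(p['pose'])
    d=T[:3,:3]@np.linalg.solve(K,[uv[0],uv[1],1]); return T[:3,3],d/np.linalg.norm(d)
def at_z(p,uv,z):
    o,d=ray(p,uv); return o+d*(z-o[2])/d[2]
def tri(obs):
    A=np.zeros((3,3));b=np.zeros(3)
    for p,uv in obs:
        o,d=ray(p,uv);M=np.eye(3)-np.outer(d,d);A+=M;b+=M@o
    x=np.linalg.solve(A,b)
    return x,[np.linalg.norm((np.eye(3)-np.outer(ray(p,uv)[1],ray(p,uv)[1]))@(x-ray(p,uv)[0])) for p,uv in obs]
def proj(p,X):
    K,T=np.array(p['K']),np.array(p['pose'])
    c=T[:3,:3].T@(np.array(X)-T[:3,3]);u=K@c;return u[:2]/u[2]
E
python3 - <<'E'
from h import *
np.set_printoptions(precision=4,suppress=True)
P={n:bot.grab_frame(n) for n in ('side','top','wrist')}
for n,p in P.items():
    save(p,n+'0.png'); print(n,np.array(p['pose'])[:3,3],np.array(p['pose'])[:3,2])
    for l in ['pack_grip','pack_nose','pack_foot','charger_bay','charger_mouth','vac_bay','vac_mouth','vac_handle']:
        print(' ',l,[(np.round(d['position'],1).tolist(),round(d['conf'],2)) for d in bot.spot_point(p,l)[:4]])
print(bot.observe())
a=np.hstack([cv2.imread('pics/side0.png'),cv2.imread('pics/top0.png')])
E
```

```text
side [ 0.1139 -0.8341  1.106 ] [ 0.3054  0.6029 -0.7371]
  pack_grip [([309.1, 201.1], 0.93), ([270.5, 181.6], 0.77), ([358.2, 184.9], 0.75)]
  pack_nose [([275.0, 174.4], 0.91), ([371.3, 423.3], 0.68), ([375.4, 185.0], 0.66), ([324.8, 197.4], 0.62)]
  pack_foot [([311.0, 208.7], 0.98), ([359.4, 195.2], 0.8), ([270.9, 194.3], 0.57)]
  charger_bay [([312.3, 208.0], 0.95), ([391.6, 229.8], 0.94), ([214.2, 228.5], 0.77)]
  charger_mouth [([385.1, 229.0], 0.78), ([206.8, 232.6], 0.72), ([320.5, 259.4], 0.7), ([304.8, 211.4], 0.58)]
  vac_bay [([383.6, 309.4], 0.8)]
  vac_mouth [([376.2, 316.0], 0.74)]
  vac_handle [([427.7, 276.0], 0.97)]
top [ 0.2182 -0.0149  1.5952] [ 0.2192  0.019  -0.9755]
  pack_grip [([275.5, 168.1], 0.67), ([272.9, 222.7], 0.6), ([220.0, 243.3], 0.57)]
  pack_nose [([268.4, 208.5], 0.86), ([280.6, 156.0], 0.79), ([208.4, 233.3], 0.62), ([419.6, 197.4], 0.54)]
  pack_foot [([275.4, 172.0], 0.89), ([274.4, 228.2], 0.87), ([223.0, 247.4], 0.73)]
  charger_bay [([242.6, 320.3], 0.98), ([274.5, 227.2], 0.63), ([337.4, 175.2], 0.62)]
  charger_mouth [([270.4, 231.3], 0.
[... 252 characters left out ...]
021 0.3746] [ 0.2447 -0.103  -0.9641]
  pack_grip []
  pack_nose []
  pack_foot []
  charger_bay []
  charger_mouth [([14.6, 373.7], 0.72)]
  vac_bay []
  vac_mouth []
  vac_handle []
{'clock': 1.35, 'qpos': array([-1.2502,  0.5214, -0.0363,  1.5995,  0.0212,  1.0211, -0.1128]), 'qd': array([ 0.0007, -0.0002,  0.0009, -0.0006,  0.0004, -0.0002,  0.0001]), 'joint_efforts': array([ -0.0005, -92.6867,   1.9779, -37.0242,   0.0179,   0.0021,
        -0.0001]), 'position': array([0.2381, 0.5778, 0.2313]), 'tool_rot': array([-3.1415, -0.    ,  2.7507]), 'force': array([ 0.3052,  0.0722, -0.5629]), 'moment': array([-0.0445,  0.0494,  0.0283]), 'finger_force': 0.0, 'grip_width': 0.08552022482729087}
```

View pics/side0.png

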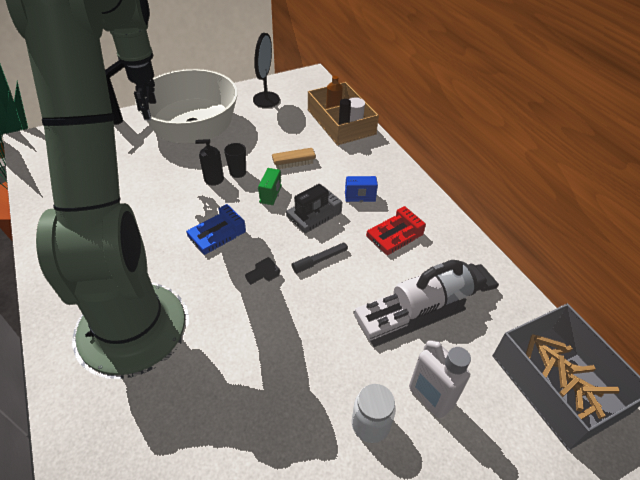

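View pics/top0.png

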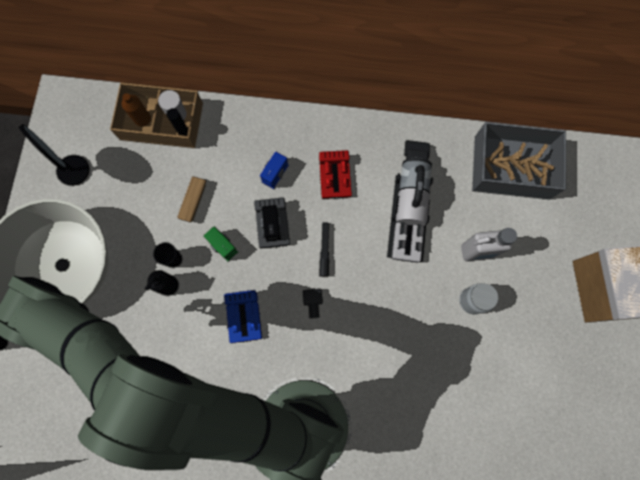

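```bash
python3 - <<'E'
from h import *
np.set_printoptions(precision=4,suppress=True)
s=bot.grab_frame('side');t=bot.grab_frame('top')
for n,a,b in [('grip',(309.1,201.1),(272.9,222.7)),('nose',(324.8,197.4),(268.4,208.5)),('foot',(311,208.7),(274.4,228.2)),('cbay',(312.3,208),(274.5,227.2)),('cmouth',(304.8,211.4),(270.4,231.3)),
 ('vbay',(383.6,309.4),(409.4,237.6)),('vmouth',(376.2,316),(405.3,245.3)),('vh',(427.7,276),(419.8,196.9))]:
    print(n,*tri([(s,a),(t,b)]))
w=bot.grab_frame('wrist'); o=bot.observe(); T=np.array(w['pose'])
Rt=R.from_euler('xyz',o['tool_rot']).as_matrix()
print('cam in tool',Rt.T@(T[:3,3]-o['position']),'\n',Rt.T@T[:3,:3],np.array(w['K']))
E
```

```text
grip [0.5942 0.1656 0.0718] [np.float64(0.0058617103867944585), np.float64(0.005861710386794717)]
nose [0.653  0.1881 0.0432] [np.float64(0.0006886759350329605), np.float64(0.0006886759350328477)]
foot [0.5911 0.1605 0.0425] [np.float64(0.0010901249785748833), np.float64(0.0010901249785749856)]
cbay [0.5948 0.1602 0.044 ] [np.float64(0.0017757102109070796), np.float64(0.0017757102109069965)]
cmouth [0.5804 0.1747 0.024 ] [np.float64(0.002509033495126496), np.float64(0.0025090334951264957)]
vbay [ 0.6013 -0.2657  0.0549] [np.float64(0.0036583945949650843), np.float64(0.0036583945949650557)]
vmouth [ 0.5838 -0.2598  0.0267] [np.float64(0.0015149759336989211), np.float64(0.0015149759336989174)]
vh [ 0.7105 -0.2738  0.1433] [np.float64(0.0019243829797686797), np.float64(0.0019243829797686784)]
cam in tool [ 0.0687 -0.002  -0.1438] 
 [[-0.0017 -0.9641 -0.2654]
 [ 1.     -0.0015 -0.001 ]
 [ 0.0006 -0.2654  0.9641]] [[366.5056   0.     311.4064]
 [  0.     366.5056 248.3714]
 [  0.       0.       1.    ]]
```

Candidates: the black pack on the grey charger (side 313,203; top 273,222), a blue pack (side 361,188; top 275,168) and a green pack (side 270,185; top 220,243). The blue charger (top 243,318) and red charger (top 335,175) are look-alikes too. I choose the black pack on the grey charger, and the wrist camera goes in for a close check.

>>> {"name": "carry_out", "arguments": {
  "rows": [
    [[-0.453,-0.255,-0.06,-22],[-0.453,-0.255,-0.06,-22],[-0.453,-0.255,-0.06,-22],[-0.453,-0.255,-0.06,-22],[-0.453,-0.255,-0.06,-22],[-0.453,-0.255,-0.06,-22],[-0.453,-0.255,-0.06,-22],[-0.453,-0.255,-0.06,-22],[-0.453,-0.255,-0.06,-22],[-0.453,-0.255,-0.06,-22],[-0.453,-0.255,-0.06,-22],[-0.453,-0.255,-0.06,-22]]
  ],
  "grip": 0.085
}}

```text
clock: 2.5
position: [0.5457, 0.1867, 0.289]
tool_rot: [3.141, 0.0, 3.135]
force: [-0.1, 0.7, 0.3]
grip_width: 0.0851
finger_force: 0.0
```

>>> {"name": "carry_out", "arguments": {
  "rows": [
    [[0,0,0,0],[0,0,0,0],[0,0,0,0]]
  ]
}}

```text
clock: 2.75
position: [0.5446, 0.1888, 0.2884]
tool_rot: [3.141, -0.0, 3.135]
force: [-0.4, 0.6, -0.4]
grip_width: 0.0848
finger_force: 0.0
```

```bash
python3 - <<'E'
from h import *
w=bot.grab_frame('wrist'); save(w,'w1.png'); np.save('w1.npy',w,allow_pickle=True)
for l in ['pack_grip','pack_nose','pack_foot','charger_bay','charger_mouth']:
    print(' ',l,[(np.round(d['position'],1).tolist(),round(d['conf'],2)) for d in bot.spot_point(w,l)[:4]])
E
```

```text
pack_grip [([438.9, 188.6], 0.84), ([296.3, 268.4], 0.73), ([301.9, 315.9], 0.5)]
  pack_nose [([304.9, 314.4], 0.76), ([474.4, 221.4], 0.67)]
  pack_foot [([312.8, 381.7], 0.92)]
  charger_bay []
  charger_mouth []
```

View pics/w1.png

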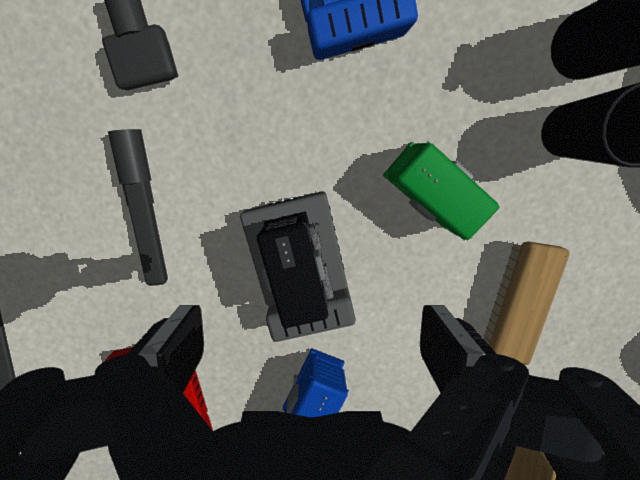

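The picture shows the black pack with a dark indicator panel at (292,262) on the grey charger. The charger's vented hump faces the image bottom (about 312,327), which is world +x. Green pack at (440,190), blue pack at (318,385). Close crop next.

```bash
python3 - <<'E'
import cv2
a=cv2.imread('pics/w1.png')[180:350,220:370]
a=cv2.convertScaleAbs(a,alpha=1.6,beta=25)
cv2.imwrite('pics/c1.png',cv2.resize(a,None,fx=3.5,fy=3.5,interpolation=cv2.INTER_CUBIC))
E
```

```text
(no output)
```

View pics/c1.png

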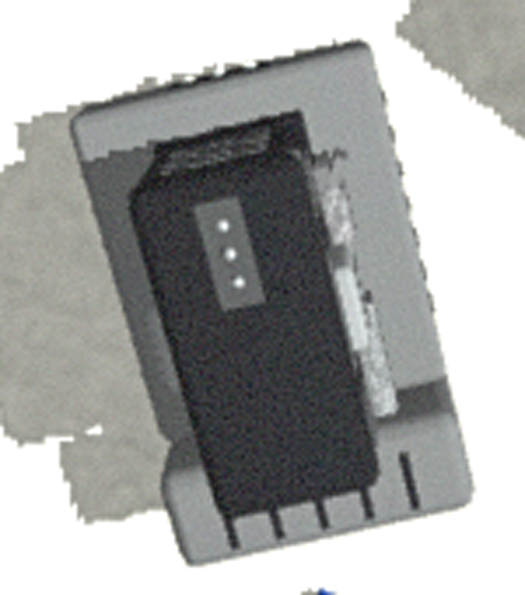

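The crop shows a black pack with the nose against the hump (nose edge from 285,327 to 328,317). The visible button is on its +y side (about 322,268). Charger corners: (325.7,192), (241.4,213), (274.3,341.4), (354.3,323).

```bash
cat >> h.py <<'E'
from scipy.optimize import least_squares
def fit(obs,x0,zfree=False):
    """obs: list of (picture,[(model xyz),...],[(uv),...]); pose x,y,yaw(,dz)"""
    def f(v):
        c,s=np.cos(v[2]),np.sin(v[2]);r=[]
        for p,M,U in obs:
            for m,u in zip(M,U):
                r+=list(proj(p,[v[0]+c*m[0]-s*m[1],v[1]+s*m[0]+c*m[1],m[2]+(v[3] if zfree else 0)])-u)
        return r
    s=least_squares(f,x0);return s.x,np.round(s.fun.reshape(-1,2),1)
E
python3 - <<'E'
from h import *
w=np.load('w1.npy',allow_pickle=True).item()
M=[(-.064,-.05,.03),(-.064,.05,.03),(.088,-.05,.055),(.088,.05,.055)]
print(fit([(w,M,[(241.4,212.9),(325.7,192),(274.3,341.4),(354.3,322.9)])],[.59,.16,.2]))
print(fit([(w,M,[(241.4,212.9),(325.7,192),(274.3,341.4),(354.3,322.9)])],[.59,.16,.2,0],True))
# pack top front corners + side edges (px)
P=[(.05,-.024,.102),(.05,.024,.102)]
print(fit([(w,P,[(285.1,327.1),(328,317.1)])],[.59,.16,.2]))
print([at_z(w,u,.102) for u in [(257.4,238.6),(285.1,327.1),(305.7,223),(328,317.1)]])
E
```

```text
(array([0.59418893, 0.17010588, 0.22644494]), array([[-2.5, -1.1],
       [ 1.2, -1.4],
       [-2. ,  1.6],
       [ 3.3,  1.6]]))
(array([ 0.59801216,  0.16963103,  0.22647558, -0.01239   ]), array([[-0.7,  0.4],
       [ 0.3,  0.8],
       [-1.2, -0.9],
       [ 1.5, -0.3]]))
(array([0.59312636, 0.16939155, 0.24686943]), array([[-2. ,  0.6],
       [ 2. , -0.5]]))
[array([0.55615118, 0.13716975, 0.102     ]), array([0.64680608, 0.16036233, 0.102     ]), array([0.54181133, 0.18215068, 0.102     ]), array([0.63631215, 0.20291412, 0.102     ])]
```

>>> {"name": "carry_out", "arguments": {
  "rows": [
    [[-0.049,-0.019,0.09,-13.3],[-0.049,-0.019,0.09,-13.3],[-0.049,-0.019,0.09,-13.3],[-0.049,-0.019,0.09,-13.3],[-0.049,-0.019,0.09,-13.3],[-0.049,-0.019,0.09,-13.3]]
  ]
}}

```text
clock: 3.55
position: [0.5935, 0.1701, 0.1997]
tool_rot: [3.141, 0.001, -2.916]
force: [0.3, 0.2, 0.0]
grip_width: 0.085
finger_force: 0.0
```

```bash
python3 - <<'E'
from h import *
w=bot.grab_frame('wrist'); save(w,'w2.png'); np.save('w2.npy',w,allow_pickle=True)
o=bot.observe(); print(o['position'],o['tool_rot'])
for l in ['pack_grip','pack_nose','pack_foot','charger_bay','charger_mouth']:
    print(' ',l,[(np.round(d['position'],1).tolist(),round(d['conf'],2)) for d in bot.spot_point(w,l)[:2]])
a=cv2.convertScaleAbs(cv2.imread('pics/w2.png')[150:480,120:520],alpha=1.6,beta=25)
cv2.imwrite('pics/c2.png',cv2.resize(a,None,fx=1.8,fy=1.8,interpolation=cv2.INTER_CUBIC))
E
```

```text
[0.59363747 0.17022472 0.20011999] [ 3.14108075e+00  1.88053912e-03 -2.91591640e+00]
  pack_grip [([284.8, 422.4], 0.87), ([313.8, 244.1], 0.85)]
  pack_nose [([309.7, 309.0], 0.93), ([544.1, 237.6], 0.59)]
  pack_foot [([289.3, 390.8], 0.62)]
  charger_bay [([86.9, 372.4], 0.81), ([311.4, 244.3], 0.37)]
  charger_mouth [([81.8, 347.2], 0.81)]
```

View pics/c2.png

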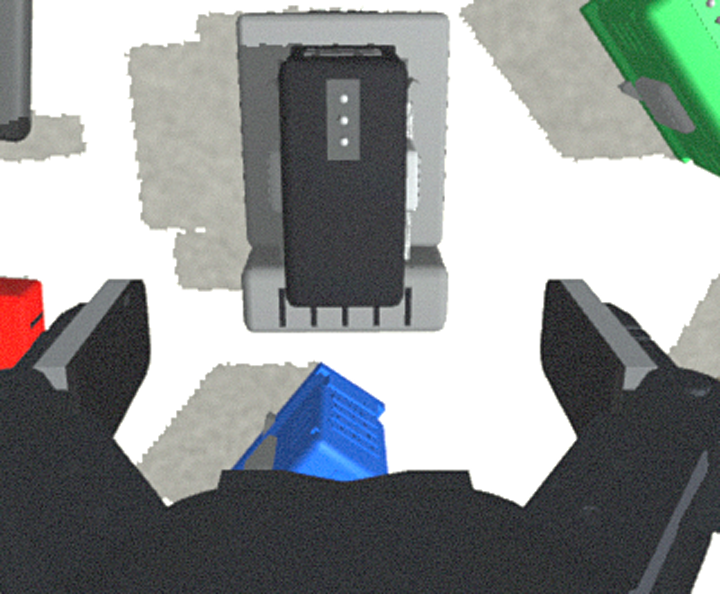

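```bash
python3 - <<'E'
from h import *
w1=np.load('w1.npy',allow_pickle=True).item();w=np.load('w2.npy',allow_pickle=True).item()
M=[(-.064,-.05,.03),(-.064,.05,.03),(.088,-.05,.055),(.088,.05,.055)]
U1=[(241.4,212.9),(325.7,192),(274.3,341.4),(354.3,322.9)];U2=[(252.2,157.8),(368.9,157.8),(256.1,333.3),(367.8,333.3)]
for z in (False,True): print(fit([(w1,M,U1),(w,M,U2)],[.59,.16,.2]+[0]*z,z)[0],fit([(w,M,U2)],[.59,.16,.2]+[0]*z,z)[0])
for a,b in [((285.1,327.1),(279.4,318.9)),((328,317.1),(344.4,318.9))]: print('nose corner',tri([(w1,a),(w,b)]))
for u in [(276.1,182.2),(345.6,180.6),(279.4,318.9),(344.4,318.9)]: print(at_z(w,u,.102))
# button mid px
for u in [(272,251.5),(349,249)]: print('btn',at_z(w,u,.088))
E
```

```text
[0.59471272 0.16958025 0.22834784] [0.59499641 0.16928337 0.22940518]
[ 0.59705453  0.16975076  0.22833671 -0.0092187 ] [ 0.5968176   0.16969448  0.22940585 -0.00811087]
nose corner (array([0.66064373, 0.15815273, 0.07553329]), [np.float64(7.951971213026544e-05), np.float64(7.951971213018962e-05)])
nose corner (array([0.63543429, 0.20285589, 0.10457262]), [np.float64(0.0003424892051943478), np.float64(0.0003424892051944248)])
[0.55231483 0.13621225 0.102     ]
[0.54128167 0.18006905 0.102     ]
[0.647399   0.15772642 0.102     ]
[0.63699211 0.20346786 0.102     ]
btn [0.60318383 0.14206871 0.088     ]
btn [0.58898199 0.19601146 0.088     ]
```

The pack sits square to the tool, centred at about (0.5945, 0.1695) with yaw 0.229. I'll descend onto it and squeeze the two buttons.

>>> {"name": "carry_out", "arguments": {
  "rows": [
    [[-0.001,-0.001,0.04,0],[-0.001,-0.001,0.08,0],[-0.001,-0.001,0.11,0],[-0.001,-0.001,0.13,0],[-0.001,-0.001,0.148,0],[-0.001,-0.001,0.148,0],[-0.001,-0.001,0.148,0]]
  ]
}}

```text
clock: 4.43
position: [0.5946, 0.1685, 0.0505]
tool_rot: [-3.141, -0.001, -2.916]
force: [-0.5, 0.7, 1.0]
grip_width: 0.0849
finger_force: 0.0
```

>>> {"name": "carry_out", "arguments": {
  "rows": [
    [[0,0,0,0],[0,0,0,0],[0,0,0,0],[0,0,0,0],[0,0,0,0],[0,0,0,0],[0,0,0,0],[0,0,0,0]]
  ],
  "grip": 0.04,
  "grip_force": 40
}}

```text
clock: 5.1
position: [0.5957, 0.1689, 0.0521]
tool_rot: [3.141, 0.002, -2.916]
force: [-1.4, 0.6, 11.6]
grip_width: 0.0477
finger_force: 41.1
```

>>> {"name": "carry_out", "arguments": {
  "rows": [
    [[0.003,0,-0.001,0],[0.008,0,-0.001,0],[0.014,0,-0.001,0],[0.02,0,-0.001,0],[0.02,0,-0.001,0]]
  ]
}}

```text
clock: 5.52
position: [0.5745, 0.1638, 0.0521]
tool_rot: [3.142, 0.0, -2.916]
force: [-3.0, -0.8, 9.5]
grip_width: 0.048
finger_force: 43.8
```

>>> {"name": "carry_out", "arguments": {
  "rows": [
    [[0.008,0,-0.001,0],[0.018,0,-0.001,0],[0.03,0,-0.001,0],[0.042,0,-0.001,0],[0.054,0,-0.001,0],[0.066,0,-0.001,0],[0.076,0,-0.001,0],[0.078,0,-0.001,0],[0.078,0,-0.001,0]]
  ]
}}

```text
clock: 6.27
position: [0.4984, 0.1463, 0.0525]
tool_rot: [-3.141, -0.001, -2.916]
force: [0.3, -0.4, -3.8]
grip_width: 0.0475
finger_force: 42.3
```

```bash
python3 - <<'E'
from h import *
w=bot.grab_frame('wrist'); save(w,'w3.png')
o=bot.observe(); print(o['position'],o['tool_rot'],o['force'])
E
```

```text
[0.49910926 0.14654324 0.05251976] [-3.14151169e+00 -2.66305564e-04 -2.91623047e+00] [-0.076347    0.50858742 -5.22093235]
```

View pics/w3.png

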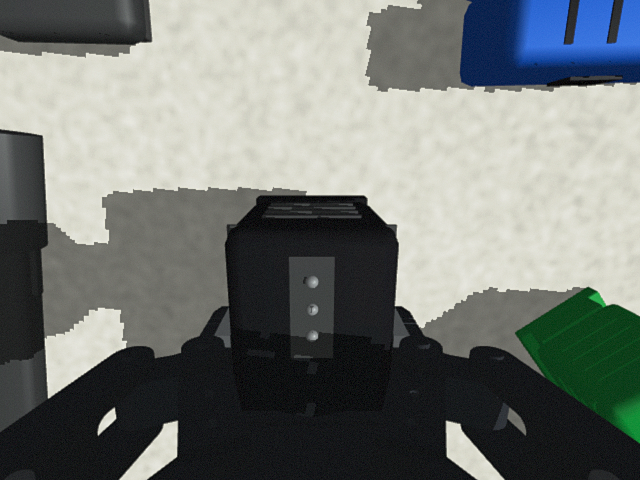

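The pack is held squarely, top centred near (312,300), and it is clear of the charger. I'll lift it and carry it towards the vacuum, stopping where the wrist camera sees the vacuum's mount.

>>> {"name": "carry_out", "arguments": {
  "rows": [
    [[0,0,-0.01,0],[0,0,-0.03,0],[0,0,-0.06,0],[0,-0.01,-0.1,2],[0,-0.03,-0.14,5],[-0.002,-0.06,-0.175,8],[-0.002,-0.095,-0.205,11],[-0.002,-0.13,-0.23,14],[-0.002,-0.165,-0.25,16],[-0.002,-0.2,-0.265,18],[-0.002,-0.235,-0.268,18],[-0.002,-0.255,-0.268,18]]
  ]
}}

```text
clock: 7.32
position: [0.5589, -0.1067, 0.3233]
tool_rot: [-3.14, 0.004, 3.049]
force: [-0.1, -0.5, -3.9]
grip_width: 0.0477
finger_force: 43.2
```

>>> {"name": "carry_out", "arguments": {
  "rows": [
    [[0,-0.008,0,0],[0,-0.008,0,0],[0,-0.008,0,0]]
  ]
}}

```text
clock: 7.57
position: [0.5573, -0.1092, 0.3207]
tool_rot: [3.141, -0.0, 3.052]
force: [-0.6, 0.3, -5.7]
grip_width: 0.0477
finger_force: 43.2
```

```bash
python3 - <<'E'
from h import *
w=bot.grab_frame('wrist'); save(w,'w4.png'); np.save('w4.npy',w,allow_pickle=True)
o=bot.observe(); print(o['position'],o['tool_rot'],o['force'],o['qpos'])
for l in ['vac_bay','vac_mouth','vac_handle']:
    print(' ',l,[(np.round(d['position'],1).tolist(),round(d['conf'],2)) for d in bot.spot_point(w,l)[:2]])
E
```

```text
[ 0.55740136 -0.10840697  0.32065004] [ 3.14093980e+00 -3.34001887e-04  3.05359893e+00] [ 0.9379204   0.31790966 -5.4263281 ] [-0.01214633  0.34852115  0.13529727  1.64526337 -0.05115727  1.15158346
  1.6187641 ]
  vac_bay [([183.2, 254.4], 0.93), ([544.8, 224.6], 0.2)]
  vac_mouth [([180.4, 237.2], 0.95)]
  vac_handle []
```

View pics/w4.png

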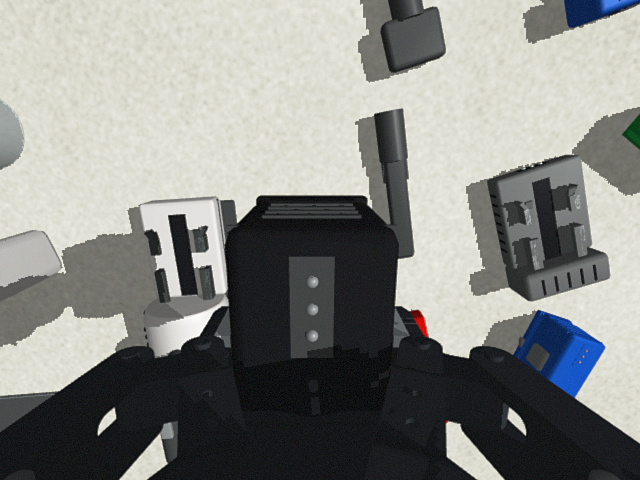

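The white mount at the back of the vacuum is visible: deck edge from (140,205) to (218,198), slot at (180,255), four grey rail pieces around (152,243), (200,238), (163,285) and (205,282). I'll take a second wrist viewpoint for triangulation.

>>> {"name": "carry_out", "arguments": {
  "rows": [
    [[-0.02,0.01,0.02,0],[-0.05,0.025,0.04,0],[-0.077,0.037,0.06,0],[-0.077,0.037,0.06,0],[-0.077,0.037,0.06,0],[-0.077,0.037,0.06,0]]
  ]
}}

```text
clock: 8.27
position: [0.6373, -0.0791, 0.2604]
tool_rot: [-3.141, -0.001, 3.053]
force: [-0.2, -0.6, -3.1]
grip_width: 0.0476
finger_force: 44.1
```

```bash
python3 - <<'E'
from h import *
w=bot.grab_frame('wrist'); save(w,'w5.png'); np.save('w5.npy',w,allow_pickle=True)
o=bot.observe(); print(o['position'],o['tool_rot'])
w4=np.load('w4.npy',allow_pickle=True).item()
for l,u in [('vac_bay',(183.2,254.4)),('vac_mouth',(180.4,237.2)),('vac_handle',None)]:
    d=bot.spot_point(w,l)[:2]
    print(' ',l,[(np.round(x['position'],1).tolist(),round(x['conf'],2)) for x in d])
    if u and d: print(tri([(w4,u),(w,d[0]['position'])]), at_z(w4,u,.046),at_z(w,d[0]['position'],.046))
u,v=proj(w,[.60,-.267,.046]); print(u,v)
a=cv2.imread('pics/w4.png')[190:310,120:250]; b=cv2.imread('pics/w5.png')[int(v)-90:int(v)+70,int(max(u-75,0)):int(u)+75]
print(int(v)-90,int(max(u-75,0)))
a=cv2.resize(a,None,fx=3,fy=3,interpolation=cv2.INTER_CUBIC);b=cv2.resize(b,None,fx=2.6,fy=2.6,interpolation=cv2.INTER_CUBIC)
c=np.zeros((max(a.shape[0],b.shape[0]),a.shape[1]+b.shape[1],3),np.uint8);c[:a.shape[0],:a.shape[1]]=a;c[:b.shape[0],a.shape[1]:]=b
cv2.imwrite('pics/c45.png',c);print(c.shape)
E
```

```text
[ 0.63722071 -0.07955655  0.26108259] [-3.14132845e+00  4.02667608e-04  3.05265301e+00]
  vac_bay [([117.7, 193.8], 0.87)]
(array([ 0.59463793, -0.26501598,  0.05032307]), [np.float64(0.0008996915168257502), np.float64(0.0008996915168256801)]) [ 0.59635861 -0.26748706  0.046     ] [ 0.59441899 -0.26649108  0.046     ]
  vac_mouth [([110.4, 169.3], 0.87), ([560.0, 125.5], 0.17)]
(array([ 0.57114022, -0.25942487,  0.06345353]), [np.float64(0.0008055466610808991), np.float64(0.0008055466610807865)]) [ 0.57528181 -0.26691147  0.046     ] [ 0.57081285 -0.26810058  0.046     ]
  vac_handle [([81.8, 349.1], 0.89)]
118.49518378748463 199.55030102799006
109 43
(416, 780, 3)
```

View pics/c45.png

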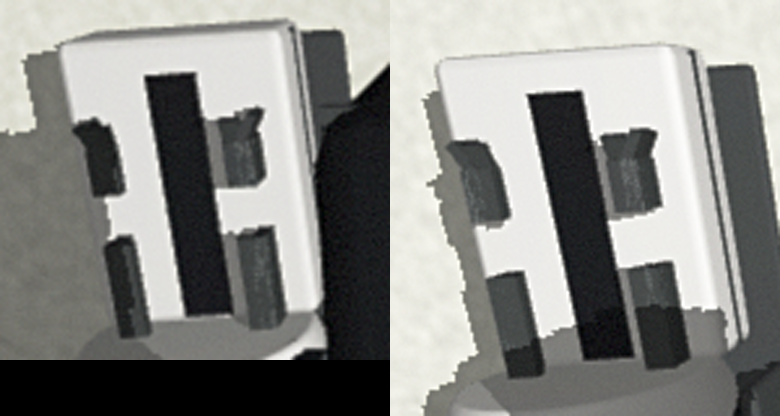

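```bash
python3 - <<'E'
from h import *
np.set_printoptions(precision=4,suppress=True)
w4=np.load('w4.npy',allow_pickle=True).item();w5=np.load('w5.npy',allow_pickle=True).item()
f4=lambda x,y:(120+x/3-.33,190+y/3-.33); f5=lambda x,y:((x-390)/2.6+43-.3,y/2.6+109-.3)
F={'slotRL':((146,76),(528,95)),'slotRR':((196,72),(582,91)),'slotFL':((187,317),(584,361)),'slotFR':((232,313),(634,356)),
'deckRL':((63,43),(438,63)),'deckRR':((284,25),(690,48)),
'railLfront_outrear':((105,240),(487,278)),'railRfront_inrear':((236,232),(628,267)),'railRfront_outrear':((273,226),(674,262)),'LrearFrontIn':((124,192),(510,220)),'RrearfrontOut':((265,183),(662,208))}
for k,(a,b) in F.items():
    x,r=tri([(w4,f4(*a)),(w5,f5(*b))]); print(k,x,'res',np.round(r[0],4),at_z(w4,f4(*a),.046)[:2],at_z(w5,f5(*b),.046)[:2])
for w,f,i in ((w4,f4,0),(w5,f5,1)):
    P=[at_z(w,f(*F[k][i]),.046) for k in ('slotRL','slotRR','slotFL','slotFR','deckRL','deckRR')]
    r,fr=(P[0]+P[1])/2,(P[2]+P[3])/2; d=fr-r; yaw=np.arctan2(d[1],d[0]); D=(P[4]+P[5])/2
    print('slot rear mid',r[:2],'front',fr[:2],'yaw',yaw,'deck rear mid',D[:2],'widths',np.linalg.norm(P[0]-P[1]),np.linalg.norm(P[2]-P[3]),np.linalg.norm(P[4]-P[5]),'deckyaw',np.arctan2(-(P[5]-P[4])[0],(P[5]-P[4])[1]))
    c,s=np.cos(yaw),np.sin(yaw)
    print('  bay guess: deck rear +64', (D+.064*np.array([c,s,0]))[:2])
E
```

```text
slotRL [ 0.5478 -0.2752  0.0482] res 0.0002 [ 0.548  -0.2759] [ 0.5478 -0.2766]
slotRR [ 0.5481 -0.2563  0.0469] res 0.0001 [ 0.5482 -0.2565] [ 0.5482 -0.2568]
slotFL [ 0.647  -0.2775  0.0489] res 0.0002 [ 0.6479 -0.2785] [ 0.6477 -0.2793]
slotFR [ 0.6477 -0.2597  0.0459] res 0.0002 [ 0.6478 -0.2599] [ 0.6475 -0.2595]
deckRL [ 0.5333 -0.307   0.0434] res 0.0008 [ 0.5325 -0.305 ] [ 0.534  -0.3061]
deckRR [ 0.5355 -0.2256  0.0213] res 0.0011 [ 0.5334 -0.2198] [ 0.5371 -0.2149]
railLfront_outrear [ 0.6105 -0.302   0.0545] res 0.0011 [ 0.6121 -0.3052] [ 0.6122 -0.3086]
railRfront_inrear [ 0.6117 -0.25    0.0535] res 0.0005 [ 0.6136 -0.2523] [ 0.6129 -0.2542]
railRfront_outrear [ 0.613  -0.2377  0.0436] res 0.0002 [ 0.6124 -0.2371] [ 0.6126 -0.2364]
LrearFrontIn [ 0.5911 -0.2901  0.0532] res 0.0002 [ 0.5931 -0.2936] [ 0.5914 -0.2944]
RrearfrontOut [ 0.5922 -0.2344  0.0529] res 0.0009 [ 0.5945 -0.2373] [ 0.5921 -0.2367]
slot rear mid [ 0.5481 -0.2662] front [ 0.6479 -0.2692] yaw -0.03030334288507021 deck rear mid [ 0.533  -0.2624] widths 0.01945965529818753 0.018639371217976184 0.08518778362489128 deckyaw -0.010063077970753042
  bay guess: deck rear +64 [ 0.5969 -0.2644]
slot rear mid [ 0.548  -0.2667] front [ 0.6476 -0.2694] yaw -0.026751389904877347 deck rear mid [ 0.5356 -0.2605] widths 0.019803446804229952 0.01985362573717558 0.09120678816554605 deckyaw -0.03372849671805417
  bay guess: deck rear +64 [ 0.5995 -0.2622]
```

The mount's centreline is y ≈ -0.268 at x = 0.598, with yaw ≈ -0.0285 and deck height 0.046–0.048; vac_bay is about (0.598, -0.268). I'll move behind the mouth, aligned with it.

>>> {"name": "carry_out", "arguments": {
  "rows": [
    [[0.015,-0.025,0,0],[0.033,-0.055,0,-1],[0.05,-0.086,0.0,-2],[0.068,-0.117,0.01,-3],[0.085,-0.147,0.03,-3.5],[0.1,-0.173,0.05,-3.5],[0.11,-0.19,0.075,-3.5],[0.114,-0.197,0.1,-3.5],[0.114,-0.197,0.12,-3.5],[0.114,-0.197,0.131,-3.5],[0.114,-0.197,0.131,-3.5],[0.114,-0.197,0.131,-3.5]]
  ]
}}

```text
clock: 9.47
position: [0.5069, -0.2654, 0.1302]
tool_rot: [-3.142, 0.0, 3.114]
force: [0.6, -0.3, -4.9]
grip_width: 0.0474
finger_force: 44.1
```

```bash
python3 - <<'E'
from h import *
o=bot.observe(); print(o['position'],o['tool_rot'],o['force'],o['moment'],o['qpos'])
c=np.array([.598,-.2679]);y=-.0285;u=np.array([np.cos(y),np.sin(y)]);v=np.array([-u[1],u[0]])
d=o['position'][:2]-c;print('along',d@u,'lat',d@v)
E
```

```text
[ 0.50689886 -0.26536908  0.13021071] [-3.14155238e+00  4.73561490e-04  3.11424471e+00] [ 0.59610384 -0.32135292 -4.90248464] [-0.05512752 -0.02323507  0.04475564] [ 0.29748316  0.56996532  0.1141951   1.83607302 -0.09149504  0.74014823
  2.00481098]
along -0.09113626848349157 lat -6.61378161387512e-05
```

>>> {"name": "carry_out", "arguments": {
  "rows": [
    [[0,0,0.015,0],[0,0,0.035,0],[0,0,0.05,0],[0,0,0.058,0],[0,0,0.058,0],[0,0,0.058,0]]
  ]
}}

```text
clock: 9.97
position: [0.5071, -0.2656, 0.0726]
tool_rot: [-3.141, 0.001, 3.114]
force: [-0.1, -0.0, -4.4]
grip_width: 0.0478
finger_force: 44.1
```

>>> {"name": "carry_out", "arguments": {
  "rows": [
    [[0,0,0.001,0],[0,0,0.002,0],[0,0,0.002,0],[0,0,0.002,0]]
  ]
}}

```text
clock: 10.3
position: [0.5067, -0.2656, 0.07]
tool_rot: [-3.141, 0.001, 3.114]
force: [-0.9, -1.0, -4.2]
grip_width: 0.0475
finger_force: 44.1
```

Not in contact with the deck yet, so I'll keep lowering in small steps.

>>> {"name": "carry_out", "arguments": {
  "rows": [
    [[0,0,0.001,0],[0,0,0.001,0],[0,0,0.001,0]]
  ]
}}

```text
clock: 10.55
position: [0.5064, -0.2656, 0.0685]
tool_rot: [-3.142, -0.0, 3.114]
force: [-0.2, 0.1, -4.0]
grip_width: 0.0478
finger_force: 44.1
```

>>> {"name": "carry_out", "arguments": {
  "rows": [
    [[0,0,0.001,0],[0,0,0.001,0],[0,0,0.001,0]]
  ]
}}

```text
clock: 10.8
position: [0.5068, -0.2658, 0.0681]
tool_rot: [-3.141, 0.001, 3.114]
force: [-2.9, 0.6, 5.9]
grip_width: 0.0479
finger_force: 44.7
```

Deck contact (force z rose to +5.9 N). I'll slide it in, keeping light pressure on the deck.

>>> {"name": "carry_out", "arguments": {
  "rows": [
    [[-0.004,0,-0.0005,0],[-0.01,0,-0.0005,0],[-0.016,0,-0.0005,0],[-0.022,0,-0.0005,0],[-0.028,0,-0.0005,0],[-0.034,0,-0.0005,0],[-0.04,0,-0.0005,0],[-0.04,0,-0.0005,0]]
  ]
}}

```text
clock: 11.47
position: [0.5484, -0.2662, 0.0681]
tool_rot: [3.142, 0.002, 3.115]
force: [3.1, 3.7, 4.1]
grip_width: 0.0473
finger_force: 44.6
```

>>> {"name": "carry_out", "arguments": {
  "rows": [
    [[-0.004,0,0,0],[-0.009,0,0,0],[-0.014,0,0,0],[-0.019,0,0,0],[-0.024,0,0,0],[-0.028,0,0,0],[-0.03,0,0,0],[-0.03,0,0,0]]
  ]
}}

```text
clock: 12.13
position: [0.5772, -0.2668, 0.0682]
tool_rot: [3.141, 0.0, 3.115]
force: [-0.0, 5.4, 4.1]
grip_width: 0.0478
finger_force: 44.6
```

>>> {"name": "carry_out", "arguments": {
  "rows": [
    [[-0.004,0.001,0,0],[-0.008,0.001,0,0],[-0.012,0.001,0,0],[-0.015,0.001,0,0],[-0.015,0.001,0,0]]
  ]
}}

```text
clock: 12.55
position: [0.5925, -0.267, 0.0682]
tool_rot: [-3.141, 0.001, 3.114]
force: [1.5, 0.5, 3.2]
grip_width: 0.0474
finger_force: 44.6
```

>>> {"name": "carry_out", "arguments": {
  "rows": [
    [[-0.001,0,0,0],[-0.002,0,0,0],[-0.003,0,0,0],[-0.003,0,0,0]]
  ]
}}

```text
clock: 12.88
position: [0.5947, -0.2671, 0.0682]
tool_rot: [-3.141, 0.0, 3.114]
force: [-1.2, 1.0, 5.8]
grip_width: 0.0478
finger_force: 44.8
```

>>> {"name": "carry_out", "arguments": {
  "rows": [
    [[-0.001,0,0,0],[-0.002,0,0,0],[-0.003,0,0,0],[-0.003,0,0,0]]
  ]
}}

```text
clock: 13.22
position: [0.5977, -0.2671, 0.0682]
tool_rot: [-3.142, 0.0, 3.114]
force: [-0.8, 2.3, 6.6]
grip_width: 0.0476
finger_force: 44.8
```

>>> {"name": "carry_out", "arguments": {
  "rows": [
    [[-0.001,0,0,0],[-0.002,0,0,0],[-0.002,0,0,0]]
  ]
}}

```text
clock: 13.47
position: [0.5983, -0.2672, 0.0681]
tool_rot: [3.141, -0.002, 3.114]
force: [-11.8, 3.9, 14.2]
grip_width: 0.0478
finger_force: 45.8
```

The pack hit a hard stop (-11.8 N) at x ≈ 0.598, as predicted. I'll ease the load off and let go.

>>> {"name": "carry_out", "arguments": {
  "rows": [
    [[0.001,0,-0.0005,0],[0.001,0,-0.0005,0]]
  ]
}}

```text
clock: 13.63
position: [0.5981, -0.2672, 0.0682]
tool_rot: [3.142, -0.001, 3.114]
force: [-0.2, 1.6, -0.3]
grip_width: 0.0478
finger_force: 44.1
```

>>> {"name": "carry_out", "arguments": {
  "rows": [
    [[0,0,0,0],[0,0,0,0],[0,0,0,0],[0,0,0,0],[0,0,0,0]]
  ],
  "grip": 0.0854
}}

```text
clock: 14.05
position: [0.5986, -0.2672, 0.0686]
tool_rot: [-3.141, 0.0, 3.114]
force: [-0.3, 0.9, 1.0]
grip_width: 0.0857
finger_force: 0.0
```

>>> {"name": "carry_out", "arguments": {
  "rows": [
    [[0,0,-0.02,0],[0,0,-0.055,0],[0,0,-0.09,0],[0,0,-0.125,0],[0,0,-0.147,0],[0,0,-0.147,0],[0,0,-0.147,0]]
  ]
}}

```text
clock: 14.63
position: [0.599, -0.2673, 0.2168]
tool_rot: [-3.141, 0.002, 3.114]
force: [0.4, -0.2, 0.2]
grip_width: 0.0856
finger_force: 0.0
```

```bash
python3 - <<'E'
from h import *
w=bot.grab_frame('wrist'); save(w,'w6.png'); np.save('w6.npy',w,allow_pickle=True)
s=bot.grab_frame('side'); save(s,'side6.png')
o=bot.observe(); print(o['position'],o['tool_rot'],o['force'])
a=cv2.convertScaleAbs(cv2.imread('pics/w6.png')[150:350,230:390],alpha=1.6,beta=25)
b=cv2.convertScaleAbs(cv2.imread('pics/w2.png')[150:350,230:390],alpha=1.6,beta=25)
cv2.imwrite('pics/c6.png',cv2.resize(np.hstack([a,b]),None,fx=2.5,fy=2.5,interpolation=cv2.INTER_CUBIC))
E
```

```text
[ 0.59807738 -0.26689655  0.21462529] [ 3.14122203e+00 -1.03134658e-03  3.11386697e+00] [-0.06941655  0.84141077  0.55450579]
```

View pics/c6.png

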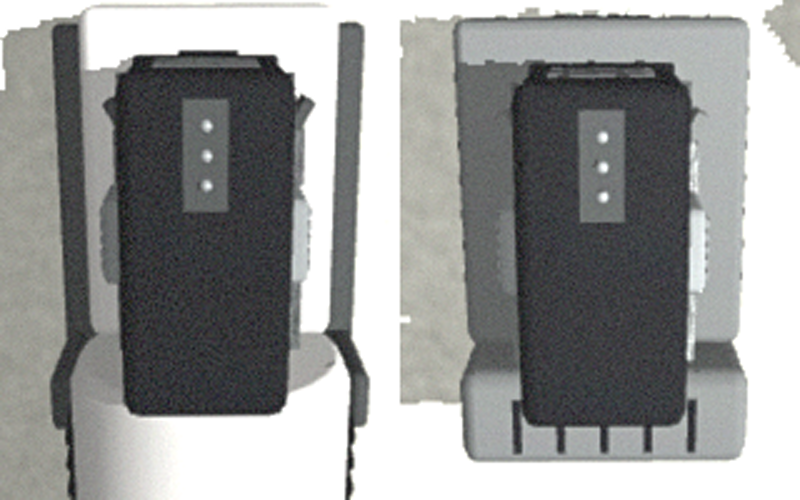

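The pack sits on the vacuum with its nose on the housing (image bottom edge) and both grey buttons sprung out at (107,235) and (302,235) in the left panel. This matches the charger view on the right. As a seating check, I'll give the rear face a light, low push with closed fingers.

>>> {"name": "carry_out", "arguments": {
  "rows": [
    [[0.03,0,0,0],[0.06,0,0,0],[0.085,0,0.01,0],[0.085,0,0.045,0],[0.085,0,0.085,0],[0.085,0,0.12,0],[0.085,0,0.145,0],[0.085,0,0.157,0],[0.085,0,0.158,0],[0.085,0,0.158,0]]
  ],
  "grip": 0.0
}}

```text
clock: 15.57
position: [0.5133, -0.2648, 0.0574]
tool_rot: [3.141, -0.001, 3.114]
force: [0.6, -0.5, 0.4]
grip_width: 0.0002
finger_force: 0.0
```

>>> {"name": "carry_out", "arguments": {
  "rows": [
    [[-0.005,0,0,0],[-0.01,0,0,0],[-0.013,0,0,0],[-0.016,0,0,0],[-0.016,0,0,0]]
  ]
}}

```text
clock: 15.98
position: [0.5305, -0.2651, 0.0581]
tool_rot: [-3.141, 0.001, 3.114]
force: [-0.1, -0.5, -0.3]
grip_width: 0.0
finger_force: 0.0
```

>>> {"name": "carry_out", "arguments": {
  "rows": [
    [[-0.002,0,0,0],[-0.004,0,0,0],[-0.005,0,0,0],[-0.005,0,0,0]]
  ]
}}

```text
clock: 16.32
position: [0.5347, -0.2653, 0.0575]
tool_rot: [-3.142, 0.0, 3.114]
force: [0.1, 0.1, 0.1]
grip_width: 0.0
finger_force: 0.0
```

>>> {"name": "carry_out", "arguments": {
  "rows": [
    [[-0.001,0,0,0],[-0.002,0,0,0],[-0.002,0,0,0]]
  ]
}}

```text
clock: 16.57
position: [0.5366, -0.2654, 0.0575]
tool_rot: [-3.142, 0.0, 3.114]
force: [-0.1, 0.0, 0.8]
grip_width: 0.0002
finger_force: 0.0
```

>>> {"name": "carry_out", "arguments": {
  "rows": [
    [[-0.001,0,0,0],[-0.002,0,0,0],[-0.002,0,0,0]]
  ]
}}

```text
clock: 16.82
position: [0.5382, -0.2655, 0.0574]
tool_rot: [3.141, -0.001, 3.114]
force: [-2.4, 0.3, 0.6]
grip_width: 0.0003
finger_force: 0.0
```

>>> {"name": "carry_out", "arguments": {
  "rows": [
    [[-0.001,0,0,0],[-0.001,0,0,0],[-0.001,0,0,0]]
  ]
}}

```text
clock: 17.07
position: [0.5383, -0.2656, 0.0572]
tool_rot: [3.141, -0.002, 3.113]
force: [-8.7, -0.5, 1.7]
grip_width: -0.0003
finger_force: 0.0
```

>>> {"name": "carry_out", "arguments": {
  "rows": [
    [[-0.001,0,0,0],[-0.0015,0,0,0],[-0.0015,0,0,0]]
  ]
}}

```text
clock: 17.32
position: [0.5382, -0.2658, 0.057]
tool_rot: [3.141, -0.005, 3.113]
force: [-18.1, 0.1, 5.5]
grip_width: -0.0003
finger_force: 0.0
```

>>> {"name": "carry_out", "arguments": {
  "rows": [
    [[0.01,0,0,0],[0.025,0,0,0],[0.025,0,-0.03,0],[0.025,0,-0.07,0],[0.025,0,-0.11,0],[0.025,0,-0.15,0],[0,0,-0.158,0],[-0.03,0,-0.158,0],[-0.059,0,-0.158,0],[-0.059,0,-0.158,0],[-0.059,0,-0.158,0]]
  ]
}}

```text
clock: 18.23
position: [0.6007, -0.2667, 0.2149]
tool_rot: [3.141, -0.0, 3.115]
force: [-1.0, -0.3, -0.2]
grip_width: -0.0004
finger_force: 0.0
```

```bash
python3 - <<'E'
from h import *
w=bot.grab_frame('wrist'); save(w,'w7.png')
for n,wp in (('w2',np.load('w2.npy',allow_pickle=True).item()),('w6',np.load('w6.npy',allow_pickle=True).item()),('w7',w)):
    for r in (240,246,252): print(n,r,cv2.cvtColor(wp['pixels'],cv2.COLOR_RGB2GRAY)[r,266:284],cv2.cvtColor(wp['pixels'],cv2.COLOR_RGB2GRAY)[r,340:360])
print(bot.observe()['position'],bot.observe()['force'])
E
```

```text
w2 240 [51 45 56 55 59 58 60 63 64 49 20  8 10 11 15 23 22 25] [ 27  25  28  16  24  51 108 126 128 124 131 133 114 110  96  95  95  96
  93  97]
w2 246 [48 48 49 55 63 57 58 65 62 59 23  6 13 15 12 22 23 23] [ 23  18  29  27  21  48 107 127 129 131 133 138  99  96  99  92  93  95
  92  93]
w2 252 [51 47 47 54 55 59 59 66 64 60 24 20 13  3 20 16 18 16] [ 21  27  24  23  21  66 128 128 128 129 135 135  81  92  93  95  94  94
  97  94]
w6 240 [79 80 86 81 48 43 49 49 53 51 51 27  1  6  8 21  6 19] [ 17  17  16  23  20  12  28  78 107 106 108 108 110  96 126 174 176 170
 172 178]
w6 246 [77 80 83 82 55 40 45 52 50 55 53 24 11 12 11  1 16 14] [ 16  15  22  21  18  19  37  90 107 109 109 110 114  99 142 170 171 167
 173 178]
w6 252 [80 78 82 83 59 46 51 52 52 54 54 34  4 12  9 17 24 15] [ 21  21  20  21  21  15  50 108 107 104 110 110 111 106 157 174 168 167
 174 179]
w7 240 [87 88 63 49 50 53 53 55 54 39 17  6  5 23 11 21 18 13] [ 26  16  21  22  20  45  98 115 112 115 116 120 103 141 179 183 180 179
 184 190]
w7 246 [87 85 70 49 49 53 59 56 58 49 11  3 10 12 21 15 16  4] [ 23  19  21  19  17  57 115 113 113 113 121 121 106 156 181 180 178 181
 186 192]
w7 252 [83 87 75 52 52 51 53 56 55 55 14  0  7  6  8 20 20 17] [ 26  25  26  21  17  55 117 113 111 116 119 119 115 168 180 180 178 180
 188 196]
[ 0.59967329 -0.26710191  0.21502406] [-0.47299725 -0.28469073 -0.55406733]
```

Both buttons show the same full protrusion as at the start (about 7 px each side), and the pack did not move under an 18 N push. It is home and latched, and the arm is clear.

```bash
python3 -c "
from workcell import bot
print(bot.job_done())"
```

```text
the job is handed in; nothing more can be done
None
```

I slid the black battery off the charger and onto the vacuum's rails until it was fully home with both catches sprung out, then let go and handed the job in at about 18 s; the verdict was not shown to me.

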